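Pack up the paint bench

TASK

Pack up the bench after painting: stack all the closed paint tins squarely in a single column on the dark stacking board, centred on its white rectangle with their long sides along it; hang the orange kettle by its bail across both prongs of the fork hook; and put the sanding block in the drawer and push the drawer fully shut. Any order will do; leave the other things on the bench where they are.

Things in the scene. Friction and masses are not known exactly. Their poses are not given: they have to be found in the camera images.
- tin_red: closed rectangular steel paint tin with a red band and a flat lid, 78 x 58 x 42 mm (x long, y short, z height), about 280 g; may be absent; origin at the centre of its underside
- tin_blue: closed rectangular steel paint tin with a blue band and a flat lid, 78 x 58 x 42 mm (x long, y short, z height), about 280 g; may be absent; origin at the centre of its underside
- tin_yellow: closed rectangular steel paint tin with a yellow band and a flat lid, 78 x 58 x 42 mm (x long, y short, z height), about 280 g; may be absent; origin at the centre of its underside
- tin_green: closed rectangular steel paint tin with a green band and a flat lid, 78 x 58 x 42 mm (x long, y short, z height), about 280 g; may be absent; origin at the centre of its underside
- tin_white: closed rectangular steel paint tin with a white band and a flat lid, 78 x 58 x 42 mm (x long, y short, z height), about 280 g; may be absent; origin at the centre of its underside
- board_top (a point): top centre of the fixed dark wooden stacking board (110 x 90 mm, 18 mm high, white rectangle 78 x 58 mm painted on it); x along its long side, z up; the column stands here
- kettle: orange paint kettle (small open pail, 84 mm across the rim, 70 mm high, about 220 g) with a stiff upright steel bail; origin at the centre of its underside; the bail lies in its y-z plane: level wire 6 mm thick, 82 mm long at 145 mm height, sides 94 mm apart
- kettle_grip (a point): middle of the bail's wooden grip, a round bar 14 mm thick and 30 mm long along kettle y, 145 mm above the kettle's underside; bare wire on both sides of it
- hook: fixed stand with a fork hook: base plate 120 x 140 x 12 mm from x = -20 to x = 100 mm, blue post at +x 67 to 92 mm, two level steel prongs 8 mm thick, along x at y = -29 and +29 mm, from the crossbar (its front face at x = 55 mm) to x = -50 mm, tips turned up to x = -60 mm, z = 246 mm; open towards -x; origin on the table under the middle of the prongs, z up
- hook_seat (a point): point midway between the prongs at the height of their upper side (224 mm above the table), over the stand's origin, same axes as the stand: the kettle hangs with its bail along y, across both prongs, its wooden grip between them
- cab_drawer0 (a joint): opening of the drawer in the low grey drawer unit (220 x 200 x 100 mm, green front), in m: 0 shut, up to 0.15 pulled out; slides freely with about 1 N of friction
- drawer_floor (a point): point on the drawer's inner floor, midway across and 42 mm behind the inside of its front, moving with the drawer, about 22 mm above the table; x points into the unit (closing direction), z up; inside from x = -42 to x = +132 mm, 158 mm wide along y, rim 56 mm above the floor, front panel 66 mm above the floor; at opening q the drawer is uncovered from x = -0.042 to x = q - 0.049
- cab_drawer0_handle (a point): middle of the drawer's steel bar handle, 100 mm long along y, 35 mm out from the green front, 40 mm above the drawer's inner floor; the unit's top is 100 mm above the table
- block: cork sanding block with a red-brown sole, 70 x 45 x 30 mm (x, y, z), about 80 g; origin at the centre of its underside
- tape: bystander, leave alone: roll of yellow tape lying flat, 90 mm across, 22 mm high
- jar: bystander, leave alone: amber jar with a white cap, 60 mm across, 75 mm high
- bottle: bystander, leave alone: white bottle with a red cap, 60 mm across, 140 mm high
- spatula: bystander, leave alone: spatula lying flat on top of the drawer unit, 170 mm long
- brush: bystander, leave alone: brush lying flat, 200 mm long
- can: bystander, leave alone: dark steel can, 90 mm across, 130 mm high
Not all that is in view belongs to the job. Of the things like the block, leave any that is turquoise; of the rest the smaller one is meant.

How it is judged (in metres and radians):
At the end, for the whole second after the job is handed in: Every present tin rests flat in one column, within 14 mm of the board's middle and 0.16 rad of its long side; the kettle hangs by its bail on the fork hook, clear of the table; the block is in the drawer, shut to within 6 mm (horizontal distance between each of tin_red, tin_blue, tin_yellow, tin_green, tin_white and board_top below 0.014 m and angle between the x axis of each of tin_red, tin_blue, tin_yellow, tin_green, tin_white and the x axis of board_top, either way round below 0.16 rad and angle between each of tin_red, tin_blue, tin_yellow, tin_green, tin_white's own z axis and vertical below 0.08 rad and linear speed of each of tin_red, tin_blue, tin_yellow, tin_green, tin_white below 0.03 m/s and contact force between kettle and hook above 0.5 N and height (world z) of kettle above 0.05 m and angle between kettle's own z axis and vertical below 0.5 rad and x of kettle_grip in the frame of hook_seat between -0.055 and 0.055 m and y of kettle_grip in the frame of hook_seat between -0.035 and 0.035 m and z of kettle_grip in the frame of hook_seat between -0.01 and 0.02 m and value of joint cab_drawer0 below 0.006 m and x of block in the frame of drawer_floor between -0.045 and 0.135 m and y of block in the frame of drawer_floor between -0.08 and 0.08 m and z of block in the frame of drawer_floor between -0.01 and 0.04 m); the robot touches nothing.
It fails at once if a bystander (tape, jar, bottle, spatula, brush or can) was moved more than 30 mm (distance of any of tape, jar, bottle, spatula, brush, can from where it was at the start of the episode above 0.03 m).
Of tin_red, tin_blue, tin_yellow, tin_green, tin_white only 3 to 5 are there at a start; the rules pass over those that are not, and their reading is None.
At some moment in a run one of kettle, block may be knocked a few centimetres aside while the robot is not near it.
Once in a run the grip may slacken for a moment while it holds something.
It also fails if it takes over 208 s, if anything falls off the work surface, if the arm or the gripper's body presses on something with over 40 N, if the wrist force passes 120 N, or if a joint passes its speed limit or range.

ROBOT

A 6-joint arm with a two-finger parallel gripper is mounted at the origin on the work surface. World frame = base frame: x ahead of the robot, y to its left, z up, the work surface at z = 0. Lengths are in mm, angles in rad, forces in N, time in s.
With the tool pointing down it reaches from about 350 to 975 mm from the base axis. Payload 7.1 kg.
Tool frame: the origin (TCP) lies at the very end of the fingers, on their centre line; the grasp point (between the pads) lies 19 mm behind it; z points along the fingers, y is the line along which they close (so a half turn about z gives the same grasp; the last joint's range is limited). The gripper opens to 88 mm and grips with 3 to 60 N. Pads are 20 mm wide; open, the fingers measure 115 mm over their backs; the gripper's body (75 mm by 178 mm) begins 61 mm behind the grasp point.
Start: joints at [-1.335, 0.423, 1.63, -0, 1.089, -0.019], TCP at [157.551, -604.799, 222.675] pointing down, gripper open.
Joint ranges: [-3, 3], [-0.9, 2.11], [0.09, 2.58], [-1.31, 4.45], [0.11, 2.69], [-2.54, 2.54]. Speed limits (rad/s): [2.39, 2.39, 3.01, 3.14, 3.14, 3.14].

INTERFACE

Orientations are given as a rotation vector (axis times angle).
In Python, from workcell import ctrl, optics gives the robot as it stands.
- The arm moves only by the shell command python3 -m jog 'ROWS'. ROWS is JSON, a list of rows, each a list of 7 numbers: the shift along the tool's x, y, z in units of 40 mm (1.0 is 40 mm), then the turn, a rotation vector about the tool's x, y, z in units of 6 degrees (1.0 is 6 degrees), then the opening, from 0 (shut) to 1 (fully open). A call has 1 to 20 rows; each row shifts and turns the commanded pose from where the row before left it, along the tool's axes as they then stand; what a row does not reach is not made up. A row lasts 1/10 s, in which the tool goes at most 50 mm and 8.59 degrees, less where a joint would pass 70% of its speed; a pose out of reach is approached as far as the arm can. A call is refused whole if a number of a shift passes 1 or a number of a turn 1, either way. A call with a gripper value outside its range is refused whole. The fingers move at their own pace and stop on an object; the grip force is fixed at half the most. Time passes only in rows, so rows that do not move let the fingers close. It gives the time, the measured TCP pose, the force, the opening and the grip force at its end, in the units of the state.
- ctrl.get_obs(): the state, without advancing time (a new reading comes with each control period).
- optics.get_image(name): name is "side" or "top" or "wrist"; returns the picture (384x512x3 uint8, red, green, blue); there is no depth.
- optics.camera_model(name): a dict with "fov_y" (degrees; the focal length in pixels is half the picture's height over the tangent of half this angle, whatever the lens; pixels are square), "cx", "cy" (the principal point, pixels), "view" (4x4, takes a point from world to camera coordinates); the wrist camera has in their place "hand_eye" (4x4, takes a point from camera to tool coordinates, whose origin is the TCP and whose axes are the flange's). Camera axes: x right, y up, looking along -z (the intrinsics and any distortion apply to the point x, -y, -z); pixel columns grow to the right and rows downward; lengths in mm; the calibration is good to about 2 mm. A picture is of the moment at which its call begins: read the wrist's pose just before it. camera_model takes no time and is no camera call.
- ctrl.close_job(): hands the job in; it is judged then, once.
Trained networks look in the newest picture that a camera, given by its name, has taken for a name from the list of things; names that differ only in an ending like _2 or _b are one class to them, and where a whole thing is asked for, a point or a joint stands for the part that bears it (a point fixed in the world has none). Each returns a list of dicts, best first, with "conf" (0 to 1); they miss things now and then, are a little off and sometimes report something else, mostly with a low value. They report only what shows in the picture. A call takes as long as a camera call. They do not tell look-alikes from the thing itself.
- optics.masks_of(target, camera): "pixels" (384x512 bool, what is visible of it) and "extent" ([centre column, centre row, width, height] in pixels, round what is visible of it).
The state is a dict: "t": time; "qpos": joint angles; "qvel": joint speeds; "joint_torque": joint torques, N m; "ee_pos": TCP position; "orientation": TCP orientation; "ft_force": force on the tool from outside, world axes, zero at the start; "moment": the same for the moment, N m; "width": finger opening in mm; "grasp_force": force on a finger pad.
Only numpy, scipy, OpenCV 4.12 (cv2) and the standard library are available. Lean on these libraries where they do the work, as an engineer would, in place of code of your own. Each camera call takes 0.05 s, during which the arm holds its last target. There are 200 camera calls.

## Working session

There is one attempt and no reset: what is moved stays moved. The work goes in short steps, Python scripts to look and compute and a shell command to move; the robot and the scene stay as the last step left them, time stands still between calls to the robot, and variables do not carry over. Pictures are saved under pics/ and viewed, at most 19 in all, crops included, and the job is handed in when it is done.

```bash
ls; mkdir -p pics
python3 - <<'E'
from workcell import ctrl, optics
import cv2,numpy as np
o=ctrl.get_obs();print({k:np.round(v,3).tolist() for k,v in o.items()})
for n in ["top","side","wrist"]:
    cv2.imwrite(f"pics/{n}0.png",cv2.cvtColor(optics.get_image(n),cv2.COLOR_RGB2BGR)); m=optics.camera_model(n);print(n,m)
a=cv2.imread("pics/top0.png");cv2.imwrite("pics/top0b.png",cv2.resize(a,(800,600),interpolation=cv2.INTER_CUBIC))
E
```

```text
pics
{'t': 0.0, 'qpos': [-1.335, 0.424, 1.631, -0.0, 1.089, -0.019], 'qvel': [-0.001, 0.003, -0.001, 0.0, -0.0, -0.0], 'joint_torque': [-0.002, -54.462, -27.367, 0.064, 0.023, -0.0], 'ee_pos': [157.402, -604.264, 221.894], 'orientation': [-3.115, -0.399, 0.0], 'ft_force': [0.537, 0.039, -0.879], 'moment': [0.027, -0.019, 0.046], 'grasp_force': 0.0, 'width': 87.895}
top {'fov_y': 42.52206514476609, 'cx': 254.96377183396456, 'cy': 188.44379430704637, 'view': array([[-6.70067879e-03, -9.99973972e-01,  2.67521968e-03,
        -8.91201284e+00],
       [ 9.95031707e-01, -6.40176471e-03,  9.93525022e-02,
        -5.28509152e+02],
       [-9.93327901e-02,  3.32765761e-03,  9.95048704e-01,
        -1.62380783e+03],
       [ 0.00000000e+00,  0.00000000e+00,  0.00000000e+00,
         1.00000000e+00]])}
side {'fov_y': 48.92332137395739, 'cx': 258.1137643568157, 'cy': 196.21516640507159, 'view': array([[-9.94944272e-01, -9.91604098e-02,  1.59094187e-02,
         5.23113434e+02],
       [ 8.53239140e-02, -7.51075657e-01,  6.54679454e-01,
        -1.52891149e+02],
       [-5.29691058e-02,  6.52727026e-01,  7.55739177e-01,
        -1.66857860e+03],
       [ 0.00000000e+00,  0.00000000e+00,  0.00000000e+00,
         1.00000000e+00]])}
wrist {'fov_y': 64.47729604008104, 'cx': 259.4989410443731, 'cy': 194.13076175592997, 'hand_eye': array([[ 9.16410620e-04,  9.67558490e-01,  2.52645462e-01,
         6.99159416e+01],
       [ 9.99999559e-01, -8.35048229e-04, -4.29266421e-04,
         4.17327668e-01],
       [-2.04369225e-04,  2.52645744e-01, -9.67558828e-01,
        -1.62259349e+02],
       [ 0.00000000e+00,  0.00000000e+00,  0.00000000e+00,
         1.00000000e+00]])}
```

View pics/top0b.png

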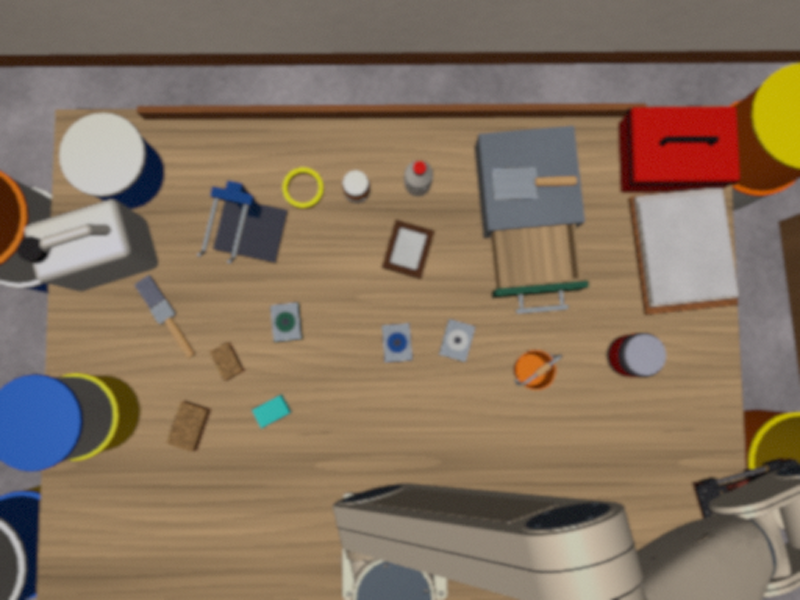

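View pics/side0.png

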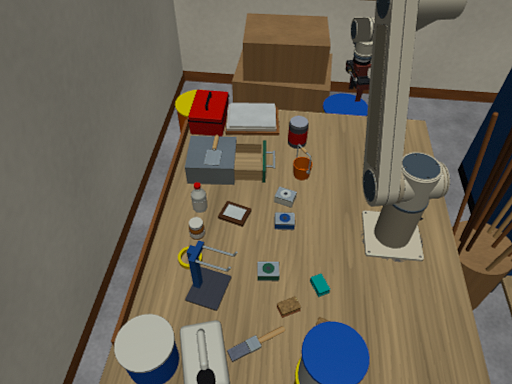

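The top view (800x600) shows three tins: green (286,322), blue (397,342) and white (457,340). The kettle is at (535,368), the fork hook at (235,215), the board at (408,248) and the open drawer at (535,270). Block candidates are small brown cork (227,361), larger brown cork (188,425) and turquoise (271,410). The small brown one fits: it isn't turquoise, and it is the smaller of the other two.

```bash
cat > h.py <<'E'
from workcell import ctrl, optics
import cv2,numpy as np
from scipy.spatial.transform import Rotation as R
def cam(n,o=None):
    m=optics.camera_model(n)
    if n=="wrist":
        o=o or ctrl.get_obs(); T=np.eye(4);T[:3,:3]=R.from_rotvec(o['orientation']).as_matrix();T[:3,3]=o['ee_pos']
        c2w=T@m['hand_eye']
    else: c2w=np.linalg.inv(m['view'])
    return c2w,192/np.tan(np.radians(m['fov_y']/2)),m['cx'],m['cy']
def toW(px,z,c):
    c2w,f,cx,cy=c; px=np.atleast_2d(np.array(px,float))
    d=np.c_[(px[:,0]-cx)/f,-(px[:,1]-cy)/f,-np.ones(len(px))]@c2w[:3,:3].T
    p=c2w[:3,3]; return p+d*((z-p[2])/d[:,2])[:,None]
def toP(P,c):
    c2w,f,cx,cy=c; q=(np.atleast_2d(P)-c2w[:3,3])@c2w[:3,:3]
    return np.c_[cx+f*q[:,0]/-q[:,2],cy-f*q[:,1]/-q[:,2]]
def snap(n,name=None):
    o=ctrl.get_obs(); im=cv2.cvtColor(optics.get_image(n),cv2.COLOR_RGB2BGR)
    if name: cv2.imwrite(f"pics/{name}.png",im)
    return im,cam(n,o)
def rect(mask,z,c):
    "min-area rectangle of the largest blob on plane z: centre, long, short, angle of long side"
    cs,_=cv2.findContours(mask.astype(np.uint8),cv2.RETR_EXTERNAL,cv2.CHAIN_APPROX_NONE)
    k=max(cs,key=cv2.contourArea)[:,0]
    w=toW(k,z,c)[:,:2].astype(np.float32); (ctr,(a,b),_)=r=cv2.minAreaRect(w)
    p=cv2.boxPoints(r); e=[p[1]-p[0],p[2]-p[1]]; l=max(e,key=np.linalg.norm)
    return np.round(ctr,1),round(max(a,b),1),round(min(a,b),1),round((np.arctan2(l[1],l[0])+np.pi/2)%np.pi-np.pi/2,3)
def find(t,n,z,c,k=4):
    for m in optics.masks_of(t,n)[:k]:
        if m['conf']>.15: print(t,round(m['conf'],2),np.round(m['extent']).astype(int),*rect(m['pixels'],z,c))
def yawnow(o):
    x=R.from_rotvec(o['orientation']).as_matrix()[:,0]; return np.arctan2(x[1],x[0])
def plan(x,y,z,yaw=None):
    "tool-frame shift (units of 40 mm) with the CURRENT yaw, then turn about tool z (6 deg units), nearest mod pi"
    o=ctrl.get_obs(); M=R.from_rotvec(o['orientation']).as_matrix(); y0=yawnow(o)
    s=M.T@(np.array([x,y,z])-o['ee_pos'])/40
    out="shift "+str(np.round(s,2))
    if yaw is not None:
        d=(yaw-y0+np.pi/2)%np.pi-np.pi/2
        out+=f" turnz {-np.degrees(d)/6:.2f}"
        e=R.from_euler('z',d).as_matrix()@M; out+=" | shift after turn "+str(np.round(e.T@(np.array([x,y,z])-o['ee_pos'])/40,2))
    print(out,"q",np.round(o['qpos'],2),'t',round(o['t'],1))
E
python3 - <<'E'
from h import *
im,c=snap("top")
for t,z in [("tin_red",42),("tin_blue",42),("tin_yellow",42),("tin_green",42),("tin_white",42),("kettle",70),("hook",200),("cab_drawer0",88),("block",30),("tape",22),("jar",75),("bottle",140),("brush",10),("can",130)]: find(t,"top",z,c)
hsv=cv2.cvtColor(im,cv2.COLOR_BGR2HSV); w=((hsv[...,2]>150)&(hsv[...,1]<40)).astype(np.uint8)
w[:, :240]=0;w[:,285:]=0;w[:135]=0;w[185:]=0
print('board',*rect(w,18,c))
E
```

```text
tin_blue 0.57 [255 219  22  28] [425.9  -6.8] 78.9 56.0 -0.005
tin_green 0.7 [182 205  22  24] [471.3 228.1] 80.8 64.0 0.105
tin_green 0.22 [193 118  29  27] [761.  194.2] 92.6 87.3 0.003
tin_white 0.92 [293 220  25  25] [ 430.3 -133.3] 79.3 58.4 -0.298
tin_white 0.73 [156 141  58  53] [682.8 315.7] 170.1 166.9 -0.187
tin_white 0.61 [260 159  33  36] [624.4 -30.2] 108.3 86.8 -0.288
tin_white 0.56 [341 116  55  22] [ 768.4 -304.4] 180.0 67.1 -1.52
kettle 0.73 [345 237  32  30] [ 368.9 -290.8] 87.2 83.3 1.265
kettle 0.41 [292 219  28  27] [ 429.1 -130.2] 78.4 60.1 -0.278
hook 0.62 [158 141  58  48] [657.8 283.3] 147.8 136.0 1.375
hook 0.36 [105 203  34  52] [470.3 432.5] 178.8 37.4 0.578
cab_drawer0 0.69 [343 173  59  58] [ 573.9 -297.6] 199.0 176.0 -1.489
block 0.85 [146 230  22  23] [389.4 353.1] 73.2 51.2 0.477
block 0.56 [120 273  24  32] [254.2 432.2] 96.7 69.0 -0.322
block 0.51 [173 261  28  22] [286.9 258.5] 78.8 49.9 -1.114
block 0.36 [405 226  35  34] [ 396.6 -513.6] 123.3 92.5 1.564
tape 0.5 [193 118  29  24] [763.8 195.6] 88.4 86.6 0.467
tape 0.37 [182 206  19  26] [472.2 230.1] 81.4 63.8 0.116
jar 0.81 [228 118  18  21] [751.9  77.6] 62.6 59.6 -0.476
jar 0.61 [260 161  31  37] [619.5 -30.5] 107.9 85.6 -0.298
bottle 0.77 [268 116  17  20] [754.  -51.8] 73.3 54.6 -0.201
brush 0.88 [105 205  35  52] [485.6 489.5] 200.9 43.3 0.602
can 0.72 [341 116  51  23] [ 746.7 -286.8] 167.3 63.3 -1.52
can 0.61 [406 227  36  32] [ 394.6 -481.2] 112.7 86.9 1.564
board [630.5 -33.4] 75.0 54.8 -0.298
```

Run:
```python
from h import *
plan(428,-70,190,0)
```

```text
shift [  9.91 -11.23   0.82] turnz 2.43 | shift after turn [  6.76 -13.37   0.82] q [-1.34  0.42  1.63 -0.    1.09 -0.02] t 0.9
```

```bash
python3 -m jog '[[0,0,0,0,0,0.81,1],[0,0,0,0,0,0.81,1],[0,0,0,0,0,0.81,1],[0.48,-0.95,0.06,0,0,0,1],[0.48,-0.95,0.06,0,0,0,1],[0.48,-0.95,0.06,0,0,0,1],[0.48,-0.95,0.06,0,0,0,1],[0.48,-0.95,0.06,0,0,0,1],[0.48,-0.95,0.06,0,0,0,1],[0.48,-0.95,0.06,0,0,0,1],[0.48,-0.95,0.06,0,0,0,1],[0.48,-0.95,0.06,0,0,0,1],[0.48,-0.95,0.06,0,0,0,1],[0.48,-0.95,0.06,0,0,0,1],[0.48,-0.95,0.06,0,0,0,1],[0.48,-0.95,0.06,0,0,0,1],[0.48,-0.95,0.06,0,0,0,1],[0,0,0,0,0,0,1]]'
python3 - <<'E'
from h import *
o=ctrl.get_obs();print(o['ee_pos'],yawnow(o),o['qpos'])
im,c=snap("wrist","w1")
for t in ["tin_blue","tin_white"]: find(t,"wrist",42,c)
E
```

```text
t: 2.7
ee_pos: [428.1, -69.2, 189.2]
orientation: [-3.141, -0.009, -0.002]
ft_force: [-0.5, 0.1, -1.0]
width: 88.1
grasp_force: 0.0
[428.09675274 -69.23308174 189.22357111] 0.005420215818831886 [-1.88323997e-01  1.89888533e-01  2.06502178e+00  9.85279154e-04
  8.85404487e-01  1.37642859e+00]
tin_white 0.85 [321 183  75  83] [ 430.9 -132.7] 78.8 63.1 -0.276
```

View pics/w1.png

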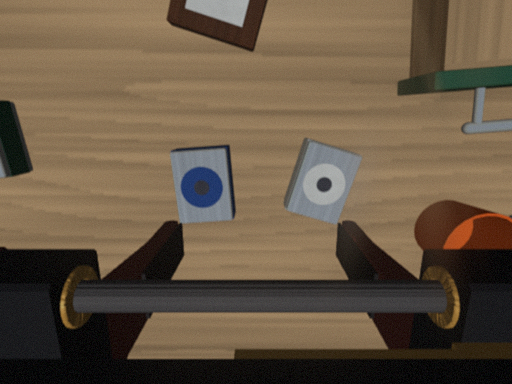

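Wrist view: blue tin lid disc at (202,187), white tin disc at (324,184). The fingers straddle between them, and the board, drawer and kettle are at the edges.

```bash
cat >> h.py <<'E'
def disc(im,c,z,lo,hi,box):
    "centroid of the colour range (HSV) within box x0,y0,x1,y1, on plane z"
    h=cv2.inRange(cv2.cvtColor(im,cv2.COLOR_BGR2HSV),lo,hi); m=np.zeros_like(h); x0,y0,x1,y1=box; m[y0:y1,x0:x1]=h[y0:y1,x0:x1]
    k=max(cv2.findContours(m,cv2.RETR_EXTERNAL,cv2.CHAIN_APPROX_NONE)[0],key=cv2.contourArea)
    e=cv2.fitEllipse(k); print('px',np.round(e[0],1),np.round(e[1],1),'W',np.round(toW(e[0],z,c)[0],1))
def ang(a,b,z,c):
    w=toW([a,b],z,c); d=w[1]-w[0]; return round(np.arctan2(d[1],d[0]),3),round(np.hypot(d[0],d[1]),1)
E
python3 - <<'E'
from h import *
im=cv2.imread("pics/w1.png");c=cam("wrist")
disc(im,c,42,(100,100,60),(130,255,255),(170,140,240,225))
disc(im,c,42,(0,0,200),(180,40,255),(280,135,365,225))
print(ang((180,222),(171,152),42,c),ang((171,152),(230,146),42,c),ang((234,216),(230,146),42,c))
print(ang((335,223),(360,156),42,c),ang((360,156),(309,139),42,c))
plan(426,-7,12,0)
E
```

```text
px [201.2 186.8] [38.9 41.2] W [422.9 -12.2  42. ]Traceback (most recent call last):
  File "<stdin>", line 4, in <module>
  File "h.py", line 47, in disc
    k=max(cv2.findContours(m,cv2.RETR_EXTERNAL,cv2.CHAIN_APPROX_NONE)[0],key=cv2.contourArea)
ValueError: max() iterable argument is empty
```

Run:
```python
from h import *
im=cv2.imread("pics/w1.png");c=cam("wrist")
disc(im,c,42,(0,0,150),(180,40,255),(300,160,350,210))
print(ang((180,222),(171,152),42,c),ang((171,152),(230,146),42,c),ang((234,216),(230,146),42,c))
print(ang((335,223),(360,156),42,c),ang((360,156),(309,139),42,c))
plan(424,-10,140,0)
```

```text
px [323.7 183.9] [40.5 42.9] W [ 426.3 -139.8   42. ]
(np.float64(0.058), np.float64(75.2)) (np.float64(-1.468), np.float64(60.2)) (np.float64(0.035), np.float64(74.4))
(np.float64(-0.279), np.float64(75.2)) (np.float64(1.259), np.float64(55.3))
shift [-0.05 -1.57  1.23] turnz 0.01 | shift after turn [-0.05 -1.57  1.23] q [-0.2   0.19  2.07 -0.    0.89  1.37] t 2.9
```

```bash
python3 -m jog '[[0,-0.53,0.41,0,0,0,1],[0,-0.52,0.41,0,0,0,1],[0,-0.52,0.41,0,0,0,1],[0,0,0,0,0,0,1],[0,0,0,0,0,0,1]]'
python3 - <<'E'
from h import *
im,c=snap("wrist","w2")
disc(im,c,42,(100,100,60),(130,255,255),(150,100,400,260))
cv2.imwrite("pics/w2c.png",cv2.resize(im[100:300,140:380],(480,400)))
E
```

```text
t: 3.35
ee_pos: [425.9, -10.9, 140.0]
orientation: [3.141, -0.0, -0.001]
ft_force: [0.2, 0.8, -0.3]
width: 88.1
grasp_force: 0.0
px [256.2 196.7] [46.4 48.4] W [425.5  -8.3  42. ]
```

View pics/w2c.png

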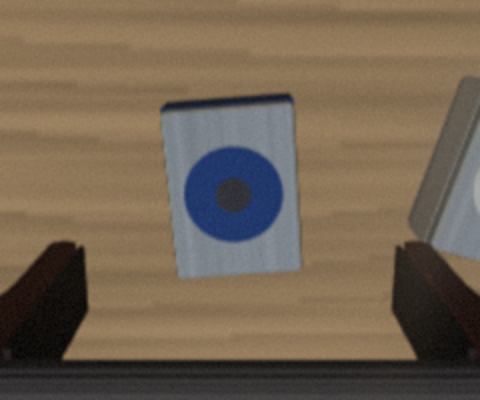

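The crop shows the blue tin centred below the fingers, turned about +0.065 rad. I'll grasp it now.

```bash
python3 -m jog '[[0,-0.07,0.6,0,0,-0.62,1],[0,0,0.7,0,0,0,1],[0,0,0.7,0,0,0,1],[0,0,0.7,0,0,0,1],[0,0,0.5,0,0,0,1],[0,0,0,0,0,0,0],[0,0,0,0,0,0,0],[0,0,0,0,0,0,0],[0,0,0,0,0,0,0],[0,0,0,0,0,0,0],[0,0,0,0,0,0,0]]'
python3 - <<'E'
from h import *
plan(630,-33,110,-0.298)
E
```

```text
t: 4.5
ee_pos: [427.1, -7.3, 13.0]
orientation: [3.139, 0.103, 0.004]
ft_force: [-1.1, -3.3, 9.2]
width: 57.9
grasp_force: 30.0
shift [ 5.02  0.97 -2.41] turnz 3.47 | shift after turn [ 5.04 -0.87 -2.41] q [-0.04  0.54  2.16 -0.    0.44  1.46] t 4.5
```

```bash
python3 -m jog '[[0,0,-0.5,0,0,0,0],[0,0,-0.8,0,0,0,0],[0,0,-0.8,0,0,0,0],[0,0,-0.5,0,0,0.87,0],[0.4,-0.05,0,0,0,0.87,0],[0.7,-0.1,0,0,0,0.87,0],[0.7,-0.1,0,0,0,0.87,0],[0.7,-0.1,0,0,0,0,0],[0.4,-0.1,0,0,0,0,0],[0,0,0,0,0,0,0],[0,0,0,0,0,0,0]]'
python3 - <<'E'
from h import *
im,c=snap("wrist","w3")
w=cv2.inRange(cv2.cvtColor(im,cv2.COLOR_BGR2HSV),(0,0,140),(180,45,255)); w[190:]=0
print(rect(w,18,c), ctrl.get_obs()['width'])
plan(630,-33,110,-0.298)
E
```

```text
t: 5.6
ee_pos: [542.0, -11.9, 115.7]
orientation: [3.106, -0.468, -0.002]
ft_force: [-0.6, -0.3, -3.2]
width: 58.0
grasp_force: 30.0
(array([628.2, -33.7]), 78.2, 58.0, np.float32(-0.288)) 57.774156505342
shift [ 2.27 -0.15  0.14] turnz -0.01 | shift after turn [ 2.27 -0.14  0.14] q [-0.04  0.46  1.88  0.    0.8   1.83] t 5.7
```

View pics/w3.png

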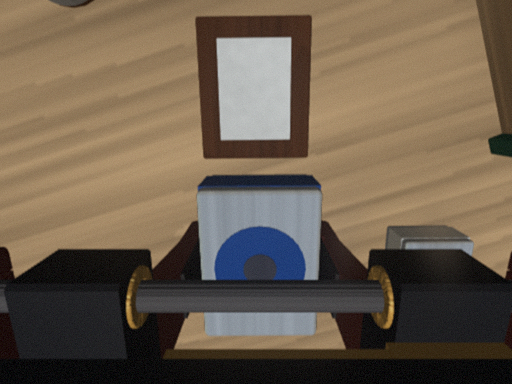

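The wrist view shows the board's white rectangle at (255,88), with the blue tin held squarely. Now placing it.

```bash
python3 -m jog '[[0.5,-0.05,0,0,0,0,0],[0.7,-0.04,0,0,0,0,0],[0.7,-0.04,0,0,0,0,0],[0.38,0,0,0,0,0,0],[0,0,0.6,0,0,0,0],[0,0,0.6,0,0,0,0],[0,0,0.4,0,0,0,0],[0,0,0.2,0,0,0,0],[0,0,0.2,0,0,0,0],[0,0,0,0,0,0,0]]'
python3 - <<'E'
from h import *
plan(631,-34,32,-0.295)
E
```

```text
t: 6.65
ee_pos: [631.3, -33.8, 35.4]
orientation: [3.106, -0.468, -0.002]
ft_force: [0.7, -0.2, -3.3]
width: 57.9
grasp_force: 30.0
shift [-0.01  0.01  0.08] turnz -0.04 | shift after turn [-0.01  0.01  0.08] q [-0.07  0.68  1.7   0.    0.76  1.8 ] t 6.7
```

```bash
python3 -m jog '[[0,0,0.08,0,0,0,0],[0,0,0,0,0,0,0],[0,0,0,0,0,0,1],[0,0,0,0,0,0,1],[0,0,0,0,0,0,1],[0,0,0,0,0,0,1],[0,0,-0.5,0,0,0,1],[0,0,-0.7,0,0,0,1],[0,0,-0.7,0,0,0,1],[0,0,-0.8,0,0,0,1],[-0.4,0.4,0,0,0,0,1],[-0.8,0.75,0,0,0,0,1],[-0.8,0.75,0,0,0,0,1],[-0.8,0.75,0,0,0,0,1],[-0.8,0.75,0,0,0,0,1],[-0.48,0.45,0,0,0,0,1],[0,0,0,0,0,0,1],[0,0,0,0,0,0,1]]'
python3 - <<'E'
from h import *
im,c=snap("wrist","w4")
disc(im,c,42,(0,0,150),(180,40,255),(215,150,305,240))
w=cv2.inRange(cv2.cvtColor(im,cv2.COLOR_BGR2HSV),(85,0,100),(130,90,255));w[:100]=0;w[250:]=0;w[:,:190]=0;w[:,330:]=0;w=cv2.morphologyEx(w,cv2.MORPH_OPEN,np.ones((5,5)))
print(rect(w,42,c)); plan(430,-134,13,-.285)
im,c=snap("top","t1"); cv2.imwrite("pics/t1c.png",cv2.resize(im[100:260,130:380],(800,512),interpolation=cv2.INTER_CUBIC))
disc(im,c,60,(100,100,60),(130,255,255),(245,140,280,180))
E
```

```text
t: 8.45
ee_pos: [431.0, -133.3, 141.2]
orientation: [3.106, -0.47, 0.002]
ft_force: [-0.9, 0.4, 0.0]
width: 87.5
grasp_force: 0.0
px [262.8 197.6] [48.6 51.5] W [ 428.9 -135.6   42. ]
(array([ 429.6, -135.7]), 74.8, 55.3, np.float32(-0.291))
shift [-0.04  0.03  3.2 ] turnz -0.14 | shift after turn [-0.04  0.03  3.2 ] q [-0.33  0.3   2.06  0.    0.78  1.54] t 8.5
px [261.  156.2] [11.1 11.8] W [631.9 -32.9  60. ]
```

View pics/t1c.png

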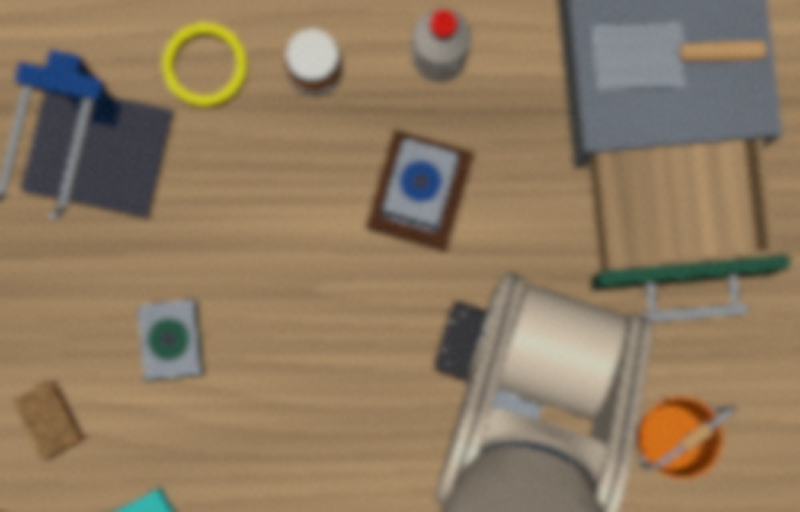

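The top crop shows the blue tin sitting squarely on the board at (420,180). The white tin is under the gripper, so I'll grasp it next.

```bash
python3 -m jog '[[0,0.06,0.6,0,0,0,1],[0,0,0.7,0,0,0,1],[0,0,0.7,0,0,0,1],[0,0,0.7,0,0,0,1],[0,0,0.5,0,0,0,1],[0,0,0,0,0,0,0],[0,0,0,0,0,0,0],[0,0,0,0,0,0,0],[0,0,0,0,0,0,0],[0,0,0,0,0,0,0],[0,0,0,0,0,0,0]]'
python3 -m jog '[[0,0,-0.5,0,0,0,0],[0,0,-0.8,0,0,0,0],[0,0,-0.8,0,0,0,0],[0,0,-0.5,0,0,0,0],[0.4,-0.4,0,0,0,0,0],[0.8,-0.75,0,0,0,0,0],[0.8,-0.75,0,0,0,0,0],[0.8,-0.75,0,0,0,0,0],[0.8,-0.75,0,0,0,0,0],[0.48,-0.45,0,0,0,0,0],[0,0,0,0,0,0,0],[0,0,0,0,0,0,0]]'
python3 - <<'E'
from h import *
plan(631,-34,75,-0.295)
E
```

```text
t: 9.65
ee_pos: [430.7, -135.5, 13.7]
orientation: [3.106, -0.468, 0.004]
ft_force: [0.5, 1.6, 7.3]
width: 57.8
grasp_force: 30.0
t: 10.85
ee_pos: [630.0, -36.0, 116.0]
orientation: [3.106, -0.467, -0.003]
ft_force: [-0.6, 0.2, -4.8]
width: 58.1
grasp_force: 30.0
shift [ 0.01 -0.05  1.02] turnz -0.03 | shift after turn [ 0.01 -0.05  1.02] q [-0.08  0.56  1.68 -0.    0.9   1.79] t 10.8
```

```bash
python3 -m jog '[[0.02,-0.05,0.3,0,0,0,0],[0,0,0.4,0,0,0,0],[0,0,0.2,0,0,0,0],[0,0,0.11,0,0,0,0],[0,0,0,0,0,0,0],[0,0,0,0,0,0,0]]'
python3 -m jog '[[0,0,0.03,0,0,0,0],[0,0,0,0,0,0,1],[0,0,0,0,0,0,1],[0,0,0,0,0,0,1],[0,0,0,0,0,0,1],[0,0,-0.5,0,0,0,1],[0,0,-0.7,0,0,0,1],[0,0,-0.5,0,0,0,1],[-0.4,-0.36,0,0,0,0,1],[-0.9,-0.8,0,0,0,0,1],[-0.9,-0.8,0,0,0,0,1],[-0.9,-0.8,0,0,0,0,1],[-0.9,-0.8,0,0,0,0,1],[-0.9,-0.8,0,0,0,0,1],[-0.8,-0.74,0,0,0,-1,1],[0,0,0,0,0,-1,1],[0,0,0,0,0,-1,1],[0,0,0,0,0,-0.8,1],[0,0,0,0,0,0,1],[0,0,0,0,0,0,1]]'
python3 - <<'E'
from h import *
im,c=snap("wrist","w5")
disc(im,c,42,(60,60,30),(95,255,255),(215,140,315,240))
w=cv2.inRange(cv2.cvtColor(im,cv2.COLOR_BGR2HSV),(85,0,100),(130,90,255));w[:100]=0;w[250:]=0;w[:,:190]=0;w[:,330:]=0;w=cv2.morphologyEx(w,cv2.MORPH_OPEN,np.ones((5,5)))
print(rect(w,42,c)); plan(471,228,13,.105)
im,c=snap("top","t2")
disc(im,c,102,(0,0,165),(180,25,255),(252,145,272,167))
E
```

```text
t: 11.45
ee_pos: [632.5, -34.7, 76.3]
orientation: [-3.106, 0.468, -0.0]
ft_force: [-0.1, 0.1, -4.6]
width: 57.6
grasp_force: 30.0
t: 13.45
ee_pos: [473.7, 227.7, 142.5]
orientation: [3.138, 0.152, -0.002]
ft_force: [0.4, -0.2, -0.2]
width: 87.5
grasp_force: 0.0
px [259.4 198.9] [45.4 47.5] W [470.5 227.2  42. ]
(array([470.6, 227.3]), 73.4, 55.8, np.float32(0.098))
shift [-0.07 -0.02  3.24] turnz -0.08 | shift after turn [-0.07 -0.02  3.24] q [0.43 0.39 1.91 0.   0.84 1.9 ] t 13.5
px [261.5 153.7] [12.  12.8] W [632.8 -33.8 102. ]
```

```bash
python3 -m jog '[[-0.05,0,0.6,0,0,0,1],[0,0,0.7,0,0,0,1],[0,0,0.7,0,0,0,1],[0,0,0.7,0,0,0,1],[0,0,0.53,0,0,0,1],[0,0,0,0,0,0,0],[0,0,0,0,0,0,0],[0,0,0,0,0,0,0],[0,0,0,0,0,0,0],[0,0,0,0,0,0,0],[0,0,0,0,0,0,0]]'
python3 -m jog '[[0,0,-0.5,0,0,0,0],[0,0,-0.8,0,0,0,0],[0,0,-0.8,0,0,0,0],[0,0,-0.8,0,0,0.94,0],[0,0,-0.6,0,0,0.94,0],[0,0,-0.2,0,0,0.94,0],[0,0,0,0,0,0.94,0],[0.4,0.36,0,0,0,0,0],[0.8,0.72,0,0,0,0,0],[0.9,0.8,0,0,0,0,0],[0.9,0.8,0,0,0,0,0],[0.9,0.8,0,0,0,0,0],[0.9,0.8,0,0,0,0,0],[0.8,0.74,0,0,0,0,0],[0,0,0,0,0,0,0],[0,0,0,0,0,0,0]]'
python3 - <<'E'
from h import *
plan(631,-34,117.5,-0.295)
E
```

```text
t: 14.65
ee_pos: [473.5, 227.8, 15.1]
orientation: [-3.137, -0.155, -0.003]
ft_force: [-0.6, -0.8, 7.6]
width: 57.6
grasp_force: 30.0
t: 16.25
ee_pos: [628.2, -30.7, 161.6]
orientation: [-3.107, 0.465, 0.002]
ft_force: [-0.1, -0.2, -2.9]
width: 57.9
grasp_force: 30.0
shift [0.09 0.06 1.1 ] turnz -0.02 | shift after turn [0.09 0.06 1.1 ] q [-0.07  0.5   1.66  0.    0.98  1.8 ] t 16.2
```

```bash
python3 -m jog '[[0.11,0.06,0.3,0,0,0,0],[0,0,0.4,0,0,0,0],[0,0,0.25,0,0,0,0],[0,0,0.15,0,0,0,0],[0,0,0,0,0,0,0],[0,0,0,0,0,0,0],[0,0,0,0,0,0,1],[0,0,0,0,0,0,1],[0,0,0,0,0,0,1],[0,0,0,0,0,0,1],[0,0,-0.5,0,0,0,1],[0,0,-0.7,0,0,0,1],[0,0,-0.3,0,0,0,1]]'
python3 -m jog '[[-0.4,-0.35,0,0,0,0,1],[-0.9,-0.79,0,0,0,0,1],[-0.9,-0.79,0,0,0,0,1],[-0.9,-0.79,0,0,0,0,1],[-0.9,-0.79,0,0,0,0,1],[-0.9,-0.79,0,0,0,0,1],[-0.9,-0.79,0,0,0,0,1],[-0.9,-0.79,0,0,0,0,1],[-0.9,-0.79,0,0,0,0,1],[-0.9,-0.79,0,0,0,0,1],[0,0,0.2,0,0,-1,1],[0,0,0,0,0,-1,1],[0,0,0,0,0,-1,1],[0,0,0,0,0,-1,1],[0,0,0,0,0,-1,1],[0,0,0,0,0,-1,1],[0,0,0,0,0,-1,1],[0,0,0,0,0,-0.4,1],[0,0,0,0,0,0,1],[0,0,0,0,0,0,1]]'
python3 - <<'E'
from h import *
im,c=snap("wrist","w6"); find("block","wrist",30,c)
plan(389,353,11,.477)
t,ct=snap("top","t3"); disc(t,ct,144,(60,60,30),(95,255,255),(250,140,275,170))
s,_=snap("side"); cv2.imwrite("pics/c3.png",np.hstack([im[:,:],cv2.resize(s[140:330,200:330],(262,384))]))
E
```

```text
t: 17.55
ee_pos: [633.4, -33.5, 180.2]
orientation: [-3.107, 0.462, -0.005]
ft_force: [1.4, 0.6, -0.6]
width: 87.9
grasp_force: 0.0
t: 19.55
ee_pos: [395.7, 346.9, 169.1]
orientation: [-3.041, -0.755, 0.009]
ft_force: [0.4, -0.6, -0.1]
width: 87.8
grasp_force: 0.0
block 0.75 [130 243  62  64] [269.2 444.1] 97.0 26.6 -0.324
block 0.67 [284 300  60  48] [269.2 250.6] 67.7 14.6 -1.076
block 0.57 [252 183  47  68] [390.  355.9] 71.0 45.4 0.491
shift [-0.08 -0.18  3.96] turnz 0.10 | shift after turn [-0.08 -0.18  3.96] q [0.69 0.35 1.89 0.01 0.9  1.77] t 19.6
px [260.8 152.3] [11.4 11.9] W [630. -31. 144.]
```

View pics/c3.png

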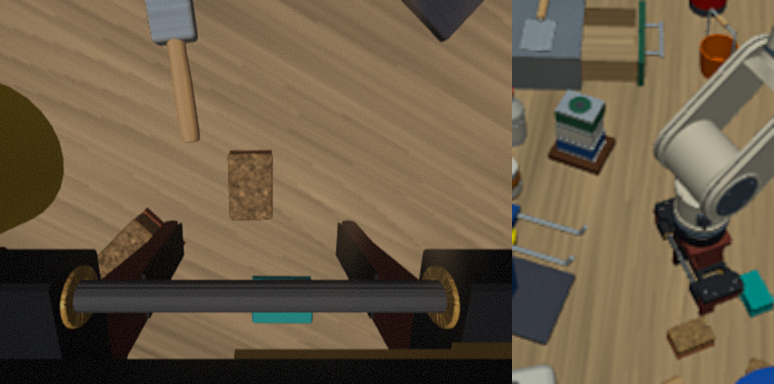

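Block candidates in the wrist view are cork (252,183) measuring 71x45 mm, larger cork (130,243) and turquoise (282,300). The first fits the smaller, non-turquoise description, and this enlarged view confirms it. The side crop shows all three tins stacked squarely.

```bash
python3 -m jog '[[-0.02,-0.24,0.6,0,0,0,0.85],[0,0,0.8,0,0,0,0.85],[0,0,0.8,0,0,0,0.85],[0,0,0.8,0,0,0,0.85],[0,0,0.6,0,0,0,0.85],[0,0,0.42,0,0,0,0.85],[0,0,0,0,0,0,0],[0,0,0,0,0,0,0],[0,0,0,0,0,0,0],[0,0,0,0,0,0,0],[0,0,0,0,0,0,0],[0,0,0,0,0,0,0],[0,0,0,0,0,0,0]]'
python3 -m jog '[[0,0,-0.5,0,0,0,0],[0,0,-0.8,0,0,0,0],[0,0,-0.8,0,0,0,0],[0,0,-0.8,0,0,0,0],[0,0,-0.8,0,0,0,0],[0,0,0,0,0,0,0]]'
python3 - <<'E'
from h import *
im,c=snap("top","t4")
t=cv2.inRange(cv2.cvtColor(im,cv2.COLOR_BGR2HSV),(60,60,20),(90,255,255)); t[:,:300]=0;t[:,385:]=0;t[:160]=0;t[210:]=0
print(rect(t,88,c))
ys,xs=np.nonzero(t); print(xs.min(),ys[xs<xs.min()+3].min(),xs.max(),ys[xs>xs.max()-3].min())
for n,p in [("unitFL",(311,151)),("unitFR",(373,143))]: print(n,toW(p,100,c))
plan(470,-200,160,0.074)
cv2.imwrite("pics/t4c.png",cv2.resize(im[70:260,290:410],(480,760))[:,:][:600] if 0 else cv2.resize(im[75:255,290:410],(400,600),interpolation=cv2.INTER_CUBIC))
E
```

```text
t: 21.05
ee_pos: [391.1, 357.0, 10.2]
orientation: [-3.039, -0.756, 0.004]
ft_force: [0.3, -0.9, 7.6]
width: 44.9
grasp_force: 30.0
t: 21.65
ee_pos: [393.5, 357.1, 161.4]
orientation: [-3.036, -0.755, -0.005]
ft_force: [-0.1, 0.0, -1.2]
width: 44.5
grasp_force: 30.0
(array([ 533. , -304.1]), 191.9, 13.7, np.float32(-1.489))
316 185 375 180
unitFL [[ 641.06965598 -193.35110453  100.        ]]
unitFR [[ 665.95427096 -393.8800375   100.        ]]
shift [-4.8  13.19 -0.18] turnz 3.95 | shift after turn [ 0.9  14.01 -0.17] q [0.71 0.37 1.89 0.01 0.88 1.78] t 21.7
```

View pics/t4c.png

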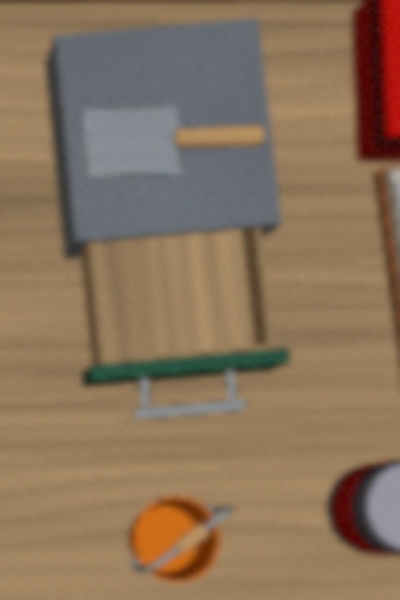

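The crop shows the drawer front at (185,365), open about 115 mm, with the kettle in front at (175,538) and its bail diagonal. I'm carrying the block over.

```bash
python3 -m jog '[[0,0,0,0,0,0.97,0],[0,0,0,0,0,0.97,0],[0,0,0,0,0,0.97,0],[0,0,0,0,0,0.97,0]]'
python3 -m jog '[[0.1,0.44,0,0,0,0,0],[0.18,0.88,0,0,0,0,0],[0.18,0.88,0,0,0,0,0],[0.18,0.88,0,0,0,0,0],[0.18,0.88,0,0,0,0,0],[0.18,0.88,0,0,0,0,0],[0.18,0.88,0,0,0,0,0],[0.18,0.88,0,0,0,0,0],[0.18,0.88,0,0,0,0,0],[0.18,0.88,0,0,0,0,0],[0.18,0.88,0,0,0,0,0],[0.19,0.88,0,0,0,0,0],[0.19,0.88,0,0,0,0,0],[0.19,0.88,0,0,0,0,0],[0.19,0.88,0,0,0,0,0],[0.19,0.88,0,0,0,0,0],[0.19,0.88,0,0,0,0,0],[0.19,0.88,0,0,0,0,0],[0.19,0.88,0,0,0,0,0],[0.1,0.47,0,0,0,0,0]]'
python3 - <<'E'
from h import *
im,c=snap("wrist","w7"); print(ctrl.get_obs()['width'])
plan(591,-299,40,0.082)
E
```

```text
t: 22.1
ee_pos: [390.5, 354.5, 155.4]
orientation: [-3.133, -0.121, 0.013]
ft_force: [0.3, 0.3, -1.0]
width: 44.7
grasp_force: 30.0
t: 24.1
ee_pos: [585.8, -303.3, 148.5]
orientation: [-3.13, -0.125, 0.012]
ft_force: [0.0, -0.1, -0.5]
width: 44.7
grasp_force: 30.0
44.727788508425874
shift [ 0.14 -0.12  2.72] turnz -0.03 | shift after turn [ 0.14 -0.12  2.72] q [-0.5   0.56  1.59  0.    1.    0.99] t 24.1
```

View pics/w7.png

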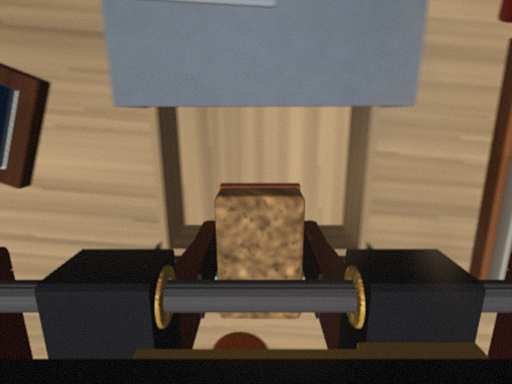

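The wrist view shows the block over the open drawer, with side walls at columns 170 and 360, the unit edge at row 105 and the front panel near row 235.

Run:
```python
from h import *
c=cam("wrist")
for n,p,z in [("unit edge",(262,105),100),("L floor",(184,180),22),("R floor",(345,180),22),("front inner at floor",(330,225),22),("front top",(330,240),88)]: print(n,toW(p,z,c).round())
```

```text
unit edge [[ 662. -301.  100.]]
L floor [[ 588. -231.   22.]]
R floor [[ 601. -386.   22.]]
front inner at floor [[ 554. -378.   22.]]
front top [[ 565. -362.   88.]]
```

```bash
python3 -m jog '[[0.27,0.05,0.3,0,0,0,0],[0,0,0.6,0,0,0,0],[0,0,0.7,0,0,0,0],[0,0,0.6,0,0,0,0],[0,0,0.3,0,0,0,0],[0,0,0.2,0,0,0,0],[0,0,0,0,0,0,0]]'
python3 - <<'E'
from h import *
plan(597,-303,34,0.082)
E
```

```text
t: 24.85
ee_pos: [596.0, -300.3, 41.3]
orientation: [-3.13, -0.128, 0.012]
ft_force: [-0.9, -0.9, -0.8]
width: 44.5
grasp_force: 30.0
shift [0.02 0.07 0.18] turnz -0.00 | shift after turn [0.02 0.07 0.18] q [-0.49  0.71  1.61  0.01  0.83  1.  ] t 24.9
```

```bash
python3 -m jog '[[0,0.03,0.15,0,0,0,0],[0,0,0,0,0,0,0.8],[0,0,0,0,0,0,0.8],[0,0,0,0,0,0,0.8],[0,0,-0.5,0,0,0,0.8],[0,0,-0.8,0,0,0,0.8],[0,0,-0.9,0,0,0,0.8],[0,0,-0.9,0,0,0,0.8],[0,0,-0.9,0,0,0,0.8],[0,0,-0.9,0,0,0,0.8],[-0.8,-0.1,0,0,0,0,0.8],[-0.8,-0.1,0,0,0,0,0.8],[-0.8,-0.1,0,0,0,0,0.8],[-0.8,-0.1,0,0,0,0,0.8],[-0.8,-0.1,0,0,0,0,0.8],[-0.8,-0.1,0,0,0,0,0.8],[-0.7,-0.1,0,0,0,0,0.8]]'
python3 -m jog '[[0,0,0,0,0,-0.98,0.8],[0,0,0,0,0,-0.98,0.8],[0,0,0,0,0,-0.98,0.8],[0,0,0,0,0,-0.98,0.8],[0,0,0,0,0,-0.98,0.8],[0,0,0,0,0,-0.98,0.8],[0,0,0,0,0,-0.98,0.8],[0,0,0,0,0,-0.98,0.8],[0,0,0,0,0,-0.98,0.8],[0,0,0,0,0,-0.98,0.8],[0,0,0,0,0,-0.98,0.8],[0,0,0,0,0,-0.98,0.8],[0,0,0,0,0,-0.98,0.8],[0,0,0,0,0,-0.98,0.8],[0,0,0,0,0,-0.98,0.8],[0,0,0,0,0,-0.98,0.8],[0,0,0,0,0,-0.98,0.8],[0,0,0,0,0,-0.98,0.8],[0,0,0,0,0,-0.98,0.8],[0,0,0,0,0,-0.98,0.8]]'
python3 - <<'E'
from h import *
o=ctrl.get_obs(); print(yawnow(o),R.from_rotvec(o['orientation']).as_matrix()[:,2])
im,c=snap("wrist","w8"); s,_=snap("top"); cv2.imwrite("pics/c5.png",np.hstack([im,cv2.resize(s[90:260,310:410],(226,384))]))
plan(369,-291,180,2.14)
E
```

```text
t: 26.55
ee_pos: [374.7, -293.8, 234.6]
orientation: [-3.132, -0.127, 0.008]
ft_force: [0.1, 0.3, 0.1]
width: 69.9
grasp_force: 0.0
t: 28.55
ee_pos: [376.2, -294.1, 234.7]
orientation: [-1.507, -2.747, -0.006]
ft_force: [-0.3, 0.0, -0.4]
width: 70.1
grasp_force: 0.0
2.137888994615505 [-0.00546469  0.00716501 -0.9999594 ]
shift [ 0.15 -0.11  1.37] turnz -0.05 | shift after turn [ 0.15 -0.11  1.37] q [-0.69  0.19  1.93  0.    1.03 -1.25] t 28.6
```

View pics/c5.png

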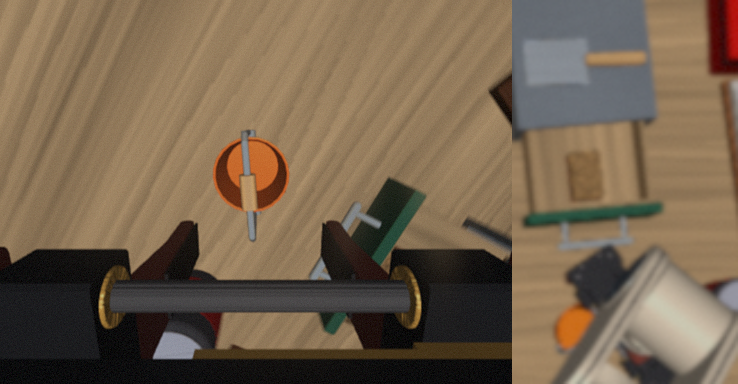

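The block lies in the drawer (585,175). The kettle's grip is at (249,192), with bail ends (247,135) and (252,238), nearly parallel to tool x.

Run:
```python
from h import *
c=cam("wrist")
g=toW((249,192),145,c)[0]; print(g,ang((252,236),(247,135),145,c)); a=ang((252,236),(247,135),145,c)[0]
plan(g[0],g[1],126,a)
for t in [(240,0)]: pass
```

```text
[ 366.84916331 -294.2426619   145.        ] (np.float64(2.176), np.float64(88.0))
shift [ 0.1  -0.2   2.72] turnz -0.40 | shift after turn [ 0.11 -0.19  2.72] q [-0.69  0.19  1.93  0.    1.03 -1.25] t 28.6
```

```bash
python3 -m jog '[[0.1,-0.2,0.3,0,0,-0.4,0.8],[0,0,0.6,0,0,0,0.8],[0,0,0.6,0,0,0,0.8],[0,0,0.6,0,0,0,0.8],[0,0,0.4,0,0,0,0.8],[0,0,0.2,0,0,0,0.8],[0,0,0,0,0,0,0],[0,0,0,0,0,0,0],[0,0,0,0,0,0,0],[0,0,0,0,0,0,0],[0,0,0,0,0,0,0],[0,0,0,0,0,0,0],[0,0,0,0,0,0,0],[0,0,0,0,0,0,0],[0,0,0,0,0,0,0]]'
python3 -m jog '[[0,0,-0.3,0,0,0,0],[0,0,-0.6,0,0,0,0],[0,0,-0.8,0,0,0,0],[0,0,-0.8,0,0,0,0],[0,0,-0.8,0,0,0,0],[0,0,-0.6,0,0,0,0],[0,0,0,0,0,0,0]]'
python3 - <<'E'
from h import *
im,c=snap("top","t6"); find("hook","top",224,c)
im2=cv2.imread("pics/t3.png"); cv2.imwrite("pics/hk.png",cv2.resize(im2[105:180,115:195],(640,600),interpolation=cv2.INTER_CUBIC))
E
```

```text
t: 30.15
ee_pos: [366.5, -294.0, 126.2]
orientation: [-1.455, -2.774, -0.006]
ft_force: [-1.3, -0.8, 2.1]
width: 12.9
grasp_force: 30.0
t: 30.85
ee_pos: [369.0, -296.4, 285.8]
orientation: [-1.458, -2.78, -0.004]
ft_force: [0.2, -0.6, -2.6]
width: 13.2
grasp_force: 30.0
hook 0.78 [157 142  62  50] [645.5 281.4] 149.8 148.0 -0.177
```

View pics/hk.png

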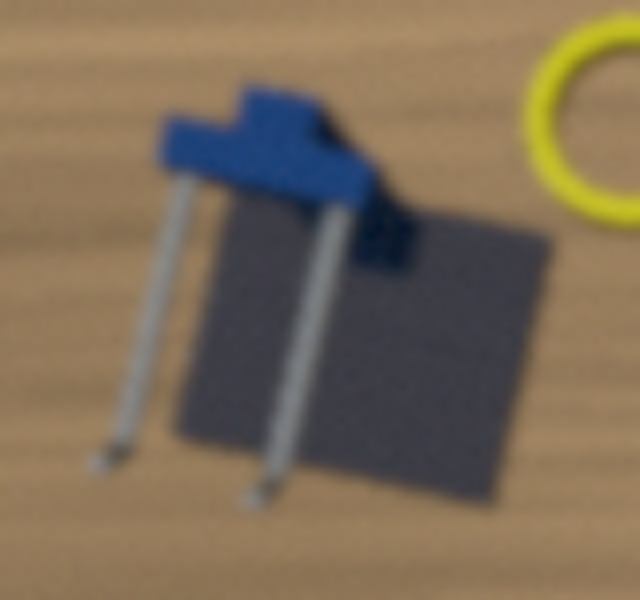

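The crop shows the fork: left prong (185,180)→(122,450), right prong (340,210)→(277,480), tips to the lower left. The base front edge runs (178,435)–(490,503).

```bash
cat > hk.py <<'E'
from h import *
c=cam("top"); f=lambda u,v:(115+u/8-.5+.06,105+v/8-.5+.06)
P={n:toW(f(*p),z,c)[0] for n,p,z in [("Lb",(185,180),222),("Lt",(122,450),222),("Rb",(340,210),222),("Rt",(277,480),222),("Bl",(178,435),12),("Br",(490,503),12),("Bbr",(553,238),12)]}
for k,v in P.items(): print(k,v.round(1))
d=(P["Lb"]+P["Rb"]-P["Lt"]-P["Rt"]); a=np.arctan2(d[1],d[0]); b=P["Bl"]-P["Br"]; b2=P["Bbr"]-P["Br"]
print("yaw",a,np.arctan2(b[1],b[0])-np.pi/2,np.arctan2(b2[1],b2[0]),'len',np.linalg.norm(d)/2,np.linalg.norm(b),np.linalg.norm(b2))
x=np.array([np.cos(a),np.sin(a),0])
print("origin from prongs",(P["Lb"]+P["Rb"]+P["Lt"]+P["Rt"])/4-2.5*x,"from base",(P["Bl"]+P["Br"])/2+20*x)
E
python3 hk.py
```

```text
Lb [695.  336.6 222. ]
Lt [593.5 358.2 222. ]
Rb [683.3 278.7 222. ]
Rt [581.9 300.7 222. ]
Bl [633.  387.6  12. ]
Br [603.1 255.1  12. ]
Bbr [716.9 229.3  12. ]
yaw -0.21136506152273737 -0.22221171307877308 -0.22277792952149436 len 103.77021065161676 135.81176870206943 116.70329682419072
origin from prongs [635.99433116 319.08522557 222.        ] from base [637.60771916 317.15940421  12.        ]
```

```bash
python3 -m jog '[[0,0,0,0,0,0.78,0],[0,0,0,0,0,0.78,0],[0,0,0,0,0,0.78,0],[0,0,0,0,0,0.78,0],[0,0,0,0,0,0.78,0],[0,0,0,0,0,0.78,0],[0,0,0,0,0,0.78,0],[0,0,0,0,0,0.78,0],[0,0,0,0,0,0.78,0],[0,0,0,0,0,0.78,0],[0,0,0,0,0,0,0]]'
python3 -m jog '[[0.3,0,0,0,0,0,0],[0.6,0,0,0,0,0,0],[0.9,0,0,0,0,0,0],[0.9,-0.03,0,0,0,0,0],[0.9,-0.03,0,0,0,0,0],[0.9,-0.03,0,0,0,0,0],[0.9,-0.03,0,0,0,0,0],[0.9,-0.03,0,0,0,0,0],[0.9,-0.03,0,0,0,0,0],[0.9,-0.03,0,0,0,0,0],[0.9,-0.03,0,0,0,0,0],[0.9,-0.03,0,0,0,0,0],[0.9,-0.03,0,0,0,0,0],[0.9,-0.03,0,0,0,0,0],[0.9,-0.03,0,0,0,0,0],[0.9,-0.03,0,0,0,0,0],[0.9,-0.03,0,0,0,0,0],[0.9,-0.03,0,0,0,0,0],[0.8,-0.03,0,0,0,0,0],[0.3,0,0,0,0,0,0]]'
python3 - <<'E'
from h import *
print(ctrl.get_obs()['width'])
plan(490.5,350.3,248,1.354)
im,c=snap("wrist","w9"); s,_=snap("side","s9"); cv2.imwrite("pics/c6.png",np.hstack([im,cv2.resize(s[190:330,140:250],(280,384))]))
E
```

```text
t: 32.05
ee_pos: [366.7, -294.4, 280.3]
orientation: [-2.434, -1.965, 0.001]
ft_force: [-0.6, 0.4, -2.5]
width: 13.1
grasp_force: 30.0
t: 34.05
ee_pos: [486.0, 353.0, 285.5]
orientation: [-2.432, -1.972, 0.001]
ft_force: [0.6, 0.4, -2.2]
width: 13.0
grasp_force: 30.0
13.037504751459995
shift [-0.05  0.13  0.94] turnz 0.08 | shift after turn [-0.05  0.13  0.94] q [0.6  0.32 1.63 0.01 1.19 0.81] t 34.0
```

View pics/c6.png

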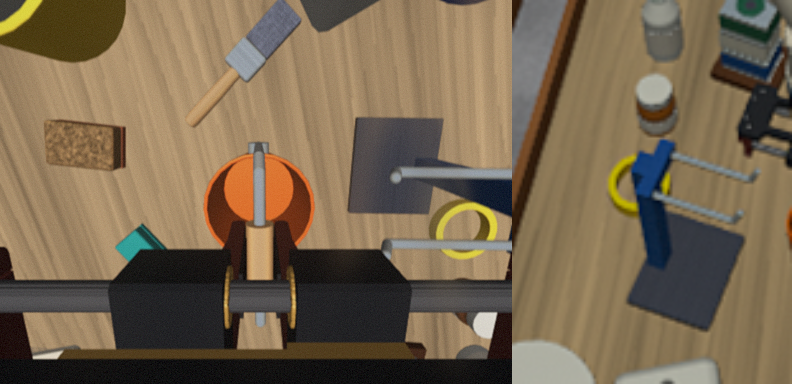

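Wrist view: the kettle is held with its bail along the image vertical (260,150–320). The prong tips are at (396,177) and (387,248). The side crop shows the post barely rises above the prongs, so the gripper body clears it.

Run:
```python
from h import *
c=cam("wrist"); w=toW([(396,177),(387,248)],245,c); print(w.round(1))
d=w[0]-w[1]; a=np.arctan2(d[1],d[0])-np.pi/2; print('yaw',a,np.linalg.norm(d))
x=np.array([np.cos(a),np.sin(a),0]); print('origin',w.mean(0)+58*x)
g=toP([[486,353,304]],c); print(g)
```

```text
[[583.1 359.7 245. ]
 [571.7 309.1 245. ]]
yaw -0.22143049573421347 51.906971045097144
origin [633.96485886 321.66206788 245.        ]
[[255.93630662 249.87800426]]
```

```bash
python3 -m jog '[[0,0,0.3,0,0,0.08,0],[0,0,0.4,0,0,0,0],[0,0,0.2,0,0,0,0],[0,0,0,0,0,0,0],[0,0.2,0,0,0,0,0],[0,0.3,0,0,0,0,0],[0,0.3,0,0,0,0,0],[0,0.3,0,0,0,0,0],[0,0.3,0,0,0,0,0],[0,0,0,0,0,0,0],[0,0,0,0,0,0,0]]'
python3 - <<'E'
from h import *
plan(614.5,324.3,209,1.354); print(ctrl.get_obs()['width'])
s,_=snap("side","s10"); im,_=snap("wrist","w10"); cv2.imwrite("pics/c7.png",np.hstack([im,cv2.resize(s[190:330,140:250],(280,384))]))
E
```

```text
t: 35.25
ee_pos: [541.4, 337.9, 249.7]
orientation: [-2.445, -1.957, 0.001]
ft_force: [0.0, -0.0, -2.4]
width: 13.7
grasp_force: 30.0
shift [0.06 1.87 1.  ] turnz -0.04 | shift after turn [0.05 1.87 1.  ] q [0.53 0.42 1.57 0.01 1.15 0.75] t 35.2
13.69076782149215
```

View pics/c7.png

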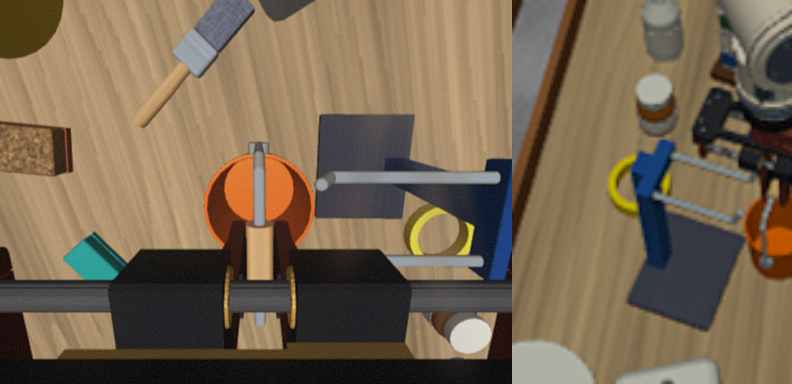

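Prongs are level at rows 178 and 261, clear to the right of the bail. I'll check the lateral centring numerically.

Run:
```python
from h import *
o=ctrl.get_obs(); c=cam("wrist",o); M=R.from_rotvec(o['orientation']).as_matrix()
for p in [(345,181),(480,178),(395,261),(470,261)]:
    w=toW(p,220,c)[0]; print(p,w.round(1),(M.T@(w-o['ee_pos'])).round(1))
```

```text
(345, 181) [601.6 353.  220. ] [27.6 56.3 29.5]
(480, 178) [686.  336.4 220. ] [ 29.8 142.3  28.8]
(395, 261) [626.7 289.9 220. ] [-28.5  94.6  28.8]
(470, 261) [676.8 279.  220. ] [-28.2 145.9  28.4]
```

```bash
python3 -m jog '[[0,0.3,0,0,0,0,0],[0,0.4,0,0,0,0,0],[0,0.4,0,0,0,0,0],[0,0.4,0,0,0,0,0],[0,0.35,0,0,0,0,0],[0,0,0,0,0,0,0],[0,0,0.3,0,0,0,0],[0,0,0.3,0,0,0,0],[0,0,0.2,0,0,0,0],[0,0,0.15,0,0,0,0],[0,0,0,0,0,0,0],[0,0,0,0,0,0,0]]'
python3 -m jog '[[0,0,0.06,0,0,0,0],[0,0,0,0,0,0,0]]'
```

```text
t: 36.55
ee_pos: [613.1, 322.5, 211.4]
orientation: [-2.444, -1.958, 0.0]
ft_force: [0.3, 0.2, -1.3]
width: 13.3
grasp_force: 30.0
t: 36.75
ee_pos: [613.2, 322.4, 209.2]
orientation: [-2.444, -1.958, -0.001]
ft_force: [-0.1, 0.7, -1.9]
width: 13.1
grasp_force: 30.0
```

```bash
python3 -m jog '[[0,0,0.05,0,0,0,0],[0,0,0,0,0,0,0],[0,0,0,0,0,0,0]]'; python3 -m jog '[[0,0,0.04,0,0,0,0],[0,0,0,0,0,0,0],[0,0,0,0,0,0,0]]'
```

```text
t: 37.05
ee_pos: [613.5, 322.5, 207.7]
orientation: [-2.444, -1.958, -0.001]
ft_force: [-0.4, -0.2, 1.7]
width: 13.0
grasp_force: 30.0
t: 37.35
ee_pos: [613.5, 322.5, 207.3]
orientation: [-2.445, -1.958, -0.002]
ft_force: [-3.8, -1.7, 9.7]
width: 13.2
grasp_force: 30.0
```

```bash
python3 -m jog '[[0,0,-0.04,0,0,0,0],[0,0,0,0,0,0,0.4],[0,0,0,0,0,0,0.4],[0,0,0,0,0,0,0.4],[0,0,0,0,0,0,0.4],[0,0,-0.2,0,0,0,0.4],[0,0,-0.5,0,0,0,0.4],[0,0,-0.7,0,0,0,0.4],[0,0,-0.8,0,0,0,0.4],[0,0,0,0,0,0,0.4]]'
python3 - <<'E'
from h import *
s,_=snap("side","s11"); im,c=snap("wrist","w11"); cv2.imwrite("pics/c8.png",np.hstack([im,cv2.resize(s[190:330,140:250],(280,384))]))
for p in [(497,-303)]: plan(430,-312,140,0.082)
E
```

```text
t: 38.35
ee_pos: [616.0, 322.8, 301.1]
orientation: [-2.446, -1.959, -0.014]
ft_force: [0.1, 1.0, 1.1]
width: 35.0
grasp_force: 0.0
shift [-16.5   -1.     3.79] turnz 12.11 | shift after turn [-5.91 15.44  3.76] q [0.46 0.46 1.4  0.01 1.28 0.68] t 38.5
```

View pics/c8.png

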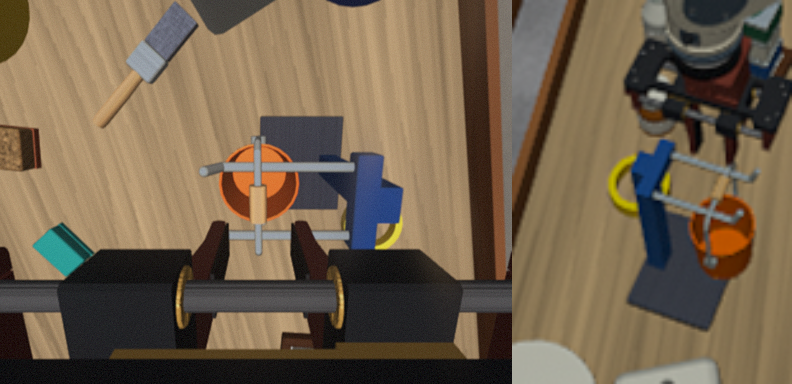

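The kettle hangs with its bail across both prongs, grip at (258,203), and the side view confirms it. Next is the drawer.

```bash
python3 -m jog '[[-0.3,0,0,0,0,0,0],[-0.86,-0.05,0,0,0,0,0],[-0.86,-0.05,0,0,0,0,0],[-0.86,-0.05,0,0,0,0,0],[-0.86,-0.05,0,0,0,0,0],[-0.86,-0.05,0,0,0,0,0],[-0.86,-0.05,0,0,0,0,0],[-0.86,-0.05,0,0,0,0,0],[-0.86,-0.05,0,0,0,0,0],[-0.86,-0.05,0,0,0,0,0],[-0.86,-0.05,0,0,0,0,0],[-0.86,-0.05,0,0,0,0,0],[-0.86,-0.05,0,0,0,0,0],[-0.86,-0.05,0,0,0,0,0],[-0.86,-0.05,0,0,0,0,0],[-0.86,-0.05,0,0,0,0,0],[-0.86,-0.05,0,0,0,0,0],[-0.86,-0.05,0,0,0,0,0],[-0.86,-0.05,0,0,0,0,0],[-0.7,-0.1,0,0,0,0,0]]'
python3 -m jog '[[0,0,0.4,0,0,1,0],[0,0,0.4,0,0,1,0],[0,0,0.4,0,0,1,0],[0,0,0.4,0,0,1,0],[0,0,0.4,0,0,1,0],[0,0,0.4,0,0,1,0],[0,0,0.4,0,0,1,0],[0,0,0,0,0,1,0],[0,0,0,0,0,1,0],[0,0,0,0,0,1,0],[0,0,0,0,0,1,0],[0,0,0,0,0,1,0],[0,0,0,0,0,0,0]]'
python3 - <<'E'
from h import *
im,c=snap("wrist","w12"); plan(430,-312,48,0.082)
s,_=snap("top","t12"); cv2.imwrite("pics/c9.png",np.hstack([im,cv2.resize(s[90:260,310:410],(226,384))]))
E
```

```text
t: 40.45
ee_pos: [428.6, -314.2, 289.8]
orientation: [-2.443, -1.955, 0.001]
ft_force: [0.3, 0.2, -0.2]
width: 0.4
grasp_force: 0.0
t: 41.75
ee_pos: [428.5, -311.5, 178.1]
orientation: [-3.128, -0.145, 0.013]
ft_force: [0.1, -0.3, -0.8]
width: 0.5
grasp_force: 0.0
shift [0.06 0.05 3.26] turnz 0.13 | shift after turn [0.06 0.05 3.26] q [-0.65  0.35  1.87  0.    0.94  0.82] t 41.8
```

View pics/c9.png

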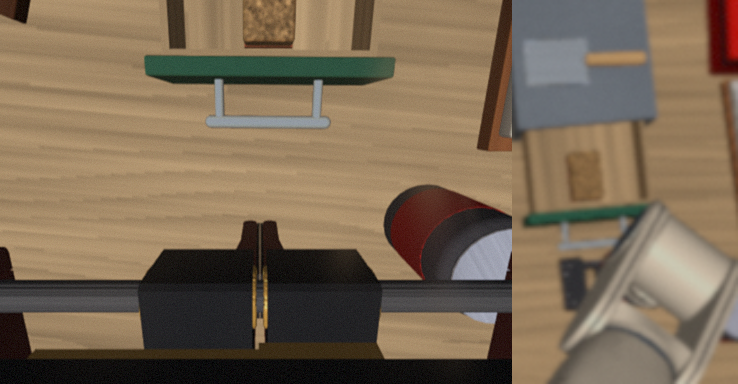

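The wrist view shows the handle at (268,122) in line with the closed fingers (260,230), the block inside the drawer, and the can clear at (450,230). Lower and push.

```bash
python3 -m jog '[[0,0.05,0.6,0,0,0.1,0],[0,0,0.8,0,0,0,0],[0,0,0.8,0,0,0,0],[0,0,0.7,0,0,0,0],[0,0,0.35,0,0,0,0],[0,0,0,0,0,0,0],[0.3,0,0,0,0,0,0],[0.4,0,0,0,0,0,0],[0.3,0,0,0,0,0,0],[0.2,0,0,0,0,0,0],[0.2,0,0,0,0,0,0],[0.2,0,0,0,0,0,0],[0.25,0,0,0,0,0,0],[0.25,0,0,0,0,0,0],[0.25,0,0,0,0,0,0],[0.25,0,0,0,0,0,0],[0.25,0,0,0,0,0,0]]'
python3 -m jog '[[0.25,0,0,0,0,0,0],[0.25,0,0,0,0,0,0],[0.2,0,0,0,0,0,0],[0.2,0,0,0,0,0,0],[0.15,0,0,0,0,0,0],[0,0,0,0,0,0,0]]'
```

```text
t: 43.55
ee_pos: [543.7, -303.3, 48.5]
orientation: [-3.131, -0.131, 0.01]
ft_force: [-0.9, -0.2, 1.2]
width: 0.5
grasp_force: 0.7
t: 44.15
ee_pos: [585.8, -300.0, 48.4]
orientation: [-3.131, -0.131, 0.008]
ft_force: [0.4, 0.5, -0.1]
width: 0.3
grasp_force: 0.0
```

```bash
python3 -m jog '[[0.12,0,0,0,0,0,0],[0.12,0,0,0,0,0,0],[0.1,0,0,0,0,0,0],[0,0,0,0,0,0,0]]'
python3 -m jog '[[0.1,0,0,0,0,0,0],[0.08,0,0,0,0,0,0],[0,0,0,0,0,0,0]]'
python3 - <<'E'
from h import *
s,_=snap("top","t13"); cv2.imwrite("pics/c10.png",cv2.resize(s[75:225,300:400],(400,600),interpolation=cv2.INTER_CUBIC))
E
```

```text
t: 44.55
ee_pos: [592.7, -299.1, 48.0]
orientation: [-3.128, -0.132, 0.027]
ft_force: [-21.3, -4.4, 13.5]
width: 0.5
grasp_force: 10.9
t: 44.85
ee_pos: [592.9, -298.9, 48.0]
orientation: [-3.125, -0.132, 0.048]
ft_force: [-46.5, -8.5, 31.5]
width: 0.3
grasp_force: 23.7
```

View pics/c10.png

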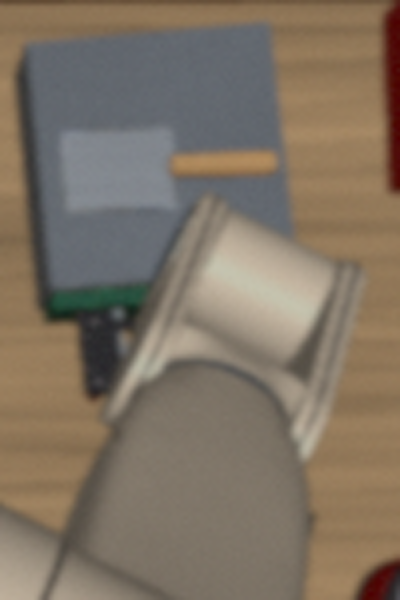

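The green front sits flush against the unit and the push force rose sharply, so the drawer is on its stop. Back off and verify everything.

```bash
python3 -m jog '[[-0.25,0,0,0,0,0,0],[-0.4,0,0,0,0,0,0],[-0.8,0,0,0,0,0,0],[-0.8,0,-0.3,0,0,0,0],[-0.8,0,-0.8,0,0,0,0],[-0.8,0,-0.8,0,0,0,0],[-0.8,0,-0.8,0,0,0,0],[-0.5,0,-0.8,0,0,0,0],[0,0,0,0,0,0,0]]'
python3 - <<'E'
from h import *
s,c=snap("top","t14"); v,_=snap("side","s14")
t=cv2.inRange(cv2.cvtColor(s,cv2.COLOR_BGR2HSV),(60,60,20),(90,255,255)); t[:,:300]=0;t[:,385:]=0;t[:120]=0;t[210:]=0
print(rect(t,88,c)); disc(s,c,144,(60,60,30),(95,255,255),(250,140,275,170))
cv2.imwrite("pics/c11.png",np.hstack([cv2.resize(s[60:260,120:390],(486,360),interpolation=cv2.INTER_CUBIC),cv2.resize(v[100:330,120:320],(313,360))]))
E
```

```text
t: 45.8
ee_pos: [401.1, -318.2, 193.4]
orientation: [-3.136, -0.128, 0.002]
ft_force: [0.2, -0.2, -0.6]
width: 0.0
grasp_force: 0.0
(array([ 651.4, -294.2]), 193.7, 19.8, np.float32(-1.489))
px [260.8 152.4] [11.4 11.9] W [630.  -31.1 144. ]
```

View pics/c11.png

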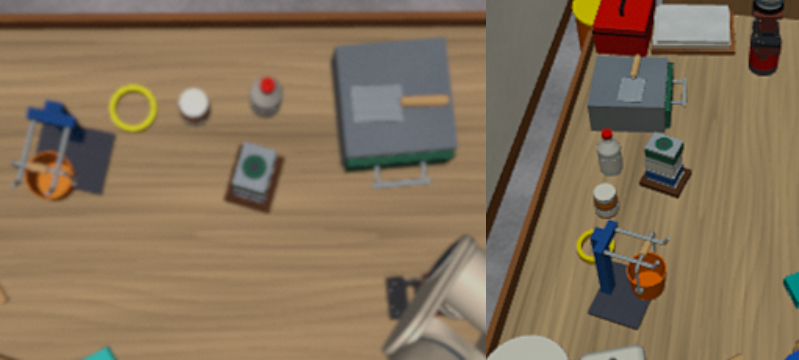

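All is in place: the three tins are in one column (254,170), the kettle hangs across both prongs (50,170), and the drawer is shut at (400,155). Bystanders are untouched.

```bash
python3 -c "
from workcell import ctrl
print(ctrl.close_job())"
```

```text
the job is handed in; nothing more can be done
None
```

I handed the job in at about 46 s: three tins (blue, white, green) stacked on the board, the kettle hung across both prongs and the small cork block shut in the drawer; the last camera check looked right, but no verdict came back.

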